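# Fit the gas filter cartridge and leak-check the outlet

### The job

Take the blue filter cartridge from its stand and slide it down into the slot of the white gas purifier until it is fully home, and let go of it. Then take the orange leak probe from its cradle, carry it over whatever stands in between, and finish still holding it upright, nozzle down and perfectly still, with the nozzle tip centred about a centimetre above the purifier's brass outlet fitting and not touching it. Leave the bottles and the wrench where they are and do not knock the copper pipe.

Things in the scene. Friction and masses are not known exactly. Their poses are not given: they have to be found in the camera images.
- cartridge: Blue slab, 60 (x) x 14 (y, thickness) x 110 (z) mm, about 0.14 kg, upright in its stand; white label and black grip lines on both faces. Origin: centre of its underside, z up. The lowest 12 mm are narrowed to 54 x 9 mm. Goes into the slot either way round. Grip it across the 14 mm, near the top: 82 mm stand free in the stand, 50 mm when home in the purifier.
- stand: Fixed grey block, 90 x 50 x 40 mm high, that holds the cartridge upright in a loose pocket 28 mm deep (lift straight up). Origin: centre of its underside, on the table. Stand and probe cradle stand one to the left and one to the right of the purifier, changing places.
- purifier: Fixed white box, 130 (x) x 200 (y) x 75 (z) mm, red switch and round gauge on the front (-x) face. Origin: centre of its underside, on the table. The slot is in the top at y = +50 mm, the outlet fitting on top at y = -50 mm.
- slot (a point): Centre of the slot's mouth, in the plane of the purifier's top (75 mm above the table), ringed by a black bezel. Upright pocket 63 mm along x, 17 mm along y (axes as the purifier's), 60 mm deep, mouth chamfered 3 mm. Cartridge fully home: its underside 60 mm below this point.
- outlet (a point): Centre of the top face of the brass outlet fitting, 100 mm above the table, the 25 mm tall fitting on a green ring on the purifier's top; 26 mm wide at its foot, 16 mm wide at the top.
- probe: Leak probe, about 0.18 kg, nozzle down in its cradle. Orange body 40 (x) x 20 (y) mm, from 42 to 145 mm above the tip, black screens on the broad faces; below it a steel nozzle 42 mm long, 14 mm wide, 6 mm at the tip. Origin: nozzle tip, z up. Grip across the 20 mm, about 110 mm above the tip. In the cradle the tip is 8 mm above the table and the top 81 mm stand free.
- probe_tip (a point): The nozzle tip, same point as the probe's origin.
- cradle: Fixed black block with a small yellow patch in front, 70 x 60 x 72 mm high, that holds the probe by a pocket 22 mm deep and a hole for the nozzle; lift the probe straight up by at least 70 mm to clear it. Origin: centre of its underside, on the table.
- pipe: Obstacle, fixed: copper gas pipe bridge of 12 mm pipe along its x, 260 mm long, top 120 mm above the table (124 mm at the brass coupling in the middle), a leg at each end. Origin: on the table under its middle. Left (+y) of the purifier.
- bottle1: Obstacle, loose: clear bottle with blue cap, 54 mm wide, 110 mm high. Origin: centre of its underside. Right (-y) of the purifier.
- bottle2: Obstacle, loose: amber bottle with blue cap, 54 mm wide, 110 mm high. Origin: centre of its underside. Right (-y) of the purifier.
- bottle3: Bystander, loose: clear bottle with blue cap, 70 mm wide, 140 mm high. Origin: centre of its underside.
- wrench: Bystander, loose: steel wrench 150 mm long lying on the table beyond the purifier, about 12 mm high.
Mind the look-alikes: they are no part of the job. Leave any purple look-alike of the purifier alone.

How it is judged:
By the outcome, as a careful person would: the job done as asked, in the order asked, and still so for the second after the job is handed in, while the arm keeps its last pose, push and grip.
It also fails if it takes over 72 s, if anything falls off the work surface, if the arm or the gripper's body presses on something with over 40 N, if the wrist force passes 120 N, or if a joint passes its speed limit or range.

### The arm

A 7-joint arm with a two-finger parallel gripper is mounted at the origin on the work surface. World frame = base frame: x ahead of the robot, y to its left, z up, the work surface at z = 0. Lengths are in m, angles in rad, forces in N, time in s.
With the tool pointing down it reaches from about 0.425 to 0.925 m from the base axis. Payload 6.8 kg.
Tool frame: the origin (TCP) lies between the finger pads; the fingertips stand r.tips_ahead ahead of it and the grasp point (between the pads) lies 5 mm behind it (r.tips_ahead is the distance from the TCP to the fingertips, in m); z points along the fingers, y is the line along which they close (so a half turn about z gives the same grasp; the last joint's range is limited). The gripper opens to 85 mm and grips with 20 to 120 N. Pads are 22 mm wide; open, the fingers measure 114 mm over their backs; the gripper's body (76 mm by 85 mm) begins 54 mm behind the grasp point. The pads swing forward as they close: fully open they stand 13 mm farther back than shut.
Start: joints at [1.173, 0.477, 0.022, 1.555, -0.011, 1.109, -0.083], TCP at [0.193, -0.647, 0.245] pointing down, gripper open.
Joint ranges: [-2.96, 2.96], [-0.34, 2.1], [-1.41, 1.46], [0.24, 2.44], [-1.37, 4.51], [0.17, 1.92], [-2.96, 2.96]. Speed limits (rad/s): [2.39, 2.39, 3.14, 3.14, 3.14, 3.14, 3.14].

### API

Orientations are given as a rotation vector (axis times angle).
In Python, from bench import r gives the robot as it stands.
- The arm moves only by the tool move_arm, never from a script. Its argument "rows" is one flat list of numbers, 4 for each row, row after row: the shift along the tool's x, y, z in cm, then the turn about the tool's z in degrees. In form: [tx, ty, tz, twist, tx, ty, tz, twist, ...]. A call has 1 to 10 rows; each row is the pose to reach, as a shift and turn from the pose commanded when the call began, along the tool's axes at that moment; what a row does not reach only later rows make up. A row lasts 1/8 s, in which the tool goes at most 62.5 mm and 10.7 degrees, less where a joint would pass 70% of its speed; a pose out of reach is approached as far as the arm can. A call with a gripper value outside its range is refused whole. "fingers" is the opening, from 0 (shut) to 1 (fully open), set as the call begins (left out, the last holds). The fingers move at their own pace and stop on an object; "newtons" is the grip in N (left out, the last holds). Time passes only in rows, so rows that repeat a pose let the fingers close. It gives the time, the measured TCP pose, the force, the opening and the grip force at its end, in the units of the state.
- r.get_obs(): the state, without advancing time (a new reading comes with each control period).
- r.grab_frame(name): name is "scene" or "side" or "wrist"; returns the picture (400x640x3 uint8, blue, green, red); there is no depth.
- r.camera_params(name): a dict with "fx", "fy", "cx", "cy" (pixels), "k1" (the pictures are not rectified: a ray, as slopes to the right and down, at radius r is drawn at 1 + k1 r^2 times it, then the intrinsics apply), "world_from_camera" (4x4, takes a point from camera to world coordinates). Camera axes: x right, y down, z forward; pixel columns grow to the right and rows downward; lengths in m; the calibration is good to about 2 mm. A picture is of the moment at which its call begins: read the wrist's pose just before it. camera_params takes no time and is no camera call; for the wrist camera it gives the pose at the moment of the call.
- r.hand_in(): hands the job in; it is judged then, once.
The state is a dict: "clock": time; "joints": joint angles; "qvel": joint speeds; "tau": joint torques, N m; "tcp_pos": TCP position; "orientation": TCP orientation; "contact_force": force on the tool from outside, world axes, zero at the start; "moment": the same for the moment, N m; "grip_width": finger opening in m; "gripper_force": force on a finger pad.
Only numpy, scipy, OpenCV 4.12 (cv2) and the standard library are available. Lean on these libraries where they do the work, as an engineer would, in place of code of your own. Each camera call takes 0.05 s, during which the arm holds its last target. There are 200 camera calls.

## Working session

There is one attempt and no reset: what is moved stays moved. The work goes in short steps, Python scripts to look and compute and a tool call to move; the robot and the scene stay as the last step left them, time stands still between calls to the robot, and variables do not carry over. Pictures are saved under pics/ and viewed, at most 10 in all, crops included, and the job is handed in when it is done.

Besides the shell and the picture viewer there is one more tool, called after "Request:" by a JSON object that holds its "api" and its "payload". move_arm: Moves the arm, as the interface text tells. Its arguments: {"type":"object","properties":{"rows":{"type":"array"},"fingers":{"type":"number"},"newtons":{"type":"number"}},"required":["rows"]}

```bash
ls; mkdir -p pics; python3 - <<'E'
from bench import r
import cv2
print(r.get_obs(), r.tips_ahead)
for n in ("scene","side"):
    cv2.imwrite(f"pics/{n}0.png", r.grab_frame(n)); print(n, r.camera_params(n))
E
```

```text
pics
{'clock': 0.0, 'joints': array([ 1.17290179,  0.47779606,  0.0223218 ,  1.55648332, -0.01150893,
        1.10931827, -0.08309982]), 'qvel': array([-0.00016879, -0.00030443, -0.00114324,  0.00012285, -0.00058666,
       -0.00137602,  0.00090318]), 'tau': array([-1.73282137e-04, -5.96441174e+01,  1.60821129e+00, -2.81191742e+01,
        1.24190966e-02,  9.27463872e-03, -2.79118893e-06]), 'tcp_pos': array([ 0.19271461, -0.64628907,  0.24431462]), 'orientation': array([-3.10684712e+00, -4.53403836e-01,  6.17187111e-04]), 'contact_force': array([ 0.10320558, -0.36531844,  0.1447631 ]), 'moment': array([-6.36001623e-03, -5.40869302e-05,  1.65924253e-02]), 'gripper_force': 0.0, 'grip_width': 0.08519133079148287} 0.014
scene {'fx': 442.7707131997952, 'fy': 442.7707131997952, 'cx': 328.69034615710444, 'cy': 197.99064624353045, 'k1': 0.03507221628695284, 'world_from_camera': array([[-0.29514241,  0.72759712, -0.61926842,  1.27727817],
       [ 0.95537211,  0.23318574, -0.18135198,  0.24067789],
       [ 0.01245339, -0.64515644, -0.763949  ,  1.10644277],
       [ 0.        ,  0.        ,  0.        ,  1.        ]])}
side {'fx': 409.7031544354314, 'fy': 409.7031544354314, 'cx': 318.8237745597452, 'cy': 195.2627831684607, 'k1': -0.06257740302387842, 'world_from_camera': array([[-0.77640319, -0.33985771,  0.53074931, -0.0792361 ],
       [-0.63022181,  0.42442461, -0.65014169,  0.6810657 ],
       [-0.0043074 , -0.83926187, -0.54371036,  0.67901276],
       [ 0.        ,  0.        ,  0.        ,  1.        ]])}
```

View pics/scene0.png

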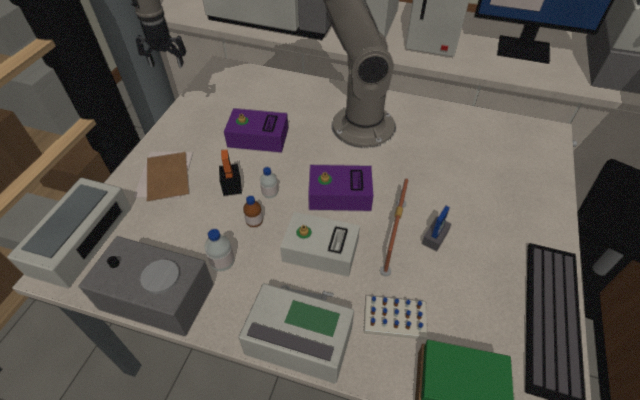

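View pics/side0.png

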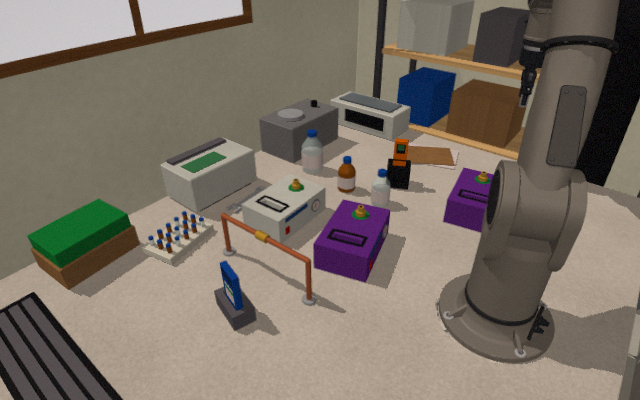

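The scene picture shows the white purifier at (320,243), the blue cartridge in its stand at (438,228), the orange probe in its cradle at (229,175) and the pipe from (405,182) to (386,270). The only look-alikes are the purple boxes at (256,130) and (340,187). The white box fits the description, with its slot to the robot's left and the brass fitting to the right. I'll confirm this in an enlarged crop.

```bash
cat > h.py <<'E'
import numpy as np, cv2
from bench import r
def ray(n,px,P=None):
    P=P or r.camera_params(n)
    K=np.array([[P['fx'],0,P['cx']],[0,P['fy'],P['cy']],[0,0,1]])
    u=cv2.undistortPoints(np.array(px,float).reshape(-1,1,2),K,np.array([P['k1'],0,0,0,0]))[:,0]
    T=P['world_from_camera']; d=np.c_[u,np.ones(len(u))]@T[:3,:3].T
    return T[:3,3],d
def atz(n,px,z,P=None):
    o,d=ray(n,px,P); return o+d*((z-o[2])/d[:,2])[:,None]
def proj(n,X,P=None):
    P=P or r.camera_params(n); T=np.linalg.inv(P['world_from_camera'])
    K=np.array([[P['fx'],0,P['cx']],[0,P['fy'],P['cy']],[0,0,1]])
    return cv2.projectPoints(np.array(X,float).reshape(-1,1,3),cv2.Rodrigues(T[:3,:3])[0],T[:3,3],K,np.array([P['k1'],0,0,0,0]))[0][:,0]
E
python3 - <<'E'
import cv2,numpy as np
a=cv2.imread('pics/scene0.png');b=cv2.imread('pics/side0.png')
def c(im,x,y,w,h):
    o=cv2.resize(im[y:y+h,x:x+w],(400,300),interpolation=cv2.INTER_CUBIC)
    return cv2.convertScaleAbs(o,alpha=1.4)
m=np.vstack([np.hstack([c(a,270,205,100,75),c(a,400,195,80,60)]),np.hstack([c(b,235,170,100,75),c(b,190,255,100,75)])])
cv2.imwrite('pics/m1.png',m)
E
```

```text
(no output)
```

View pics/m1.png

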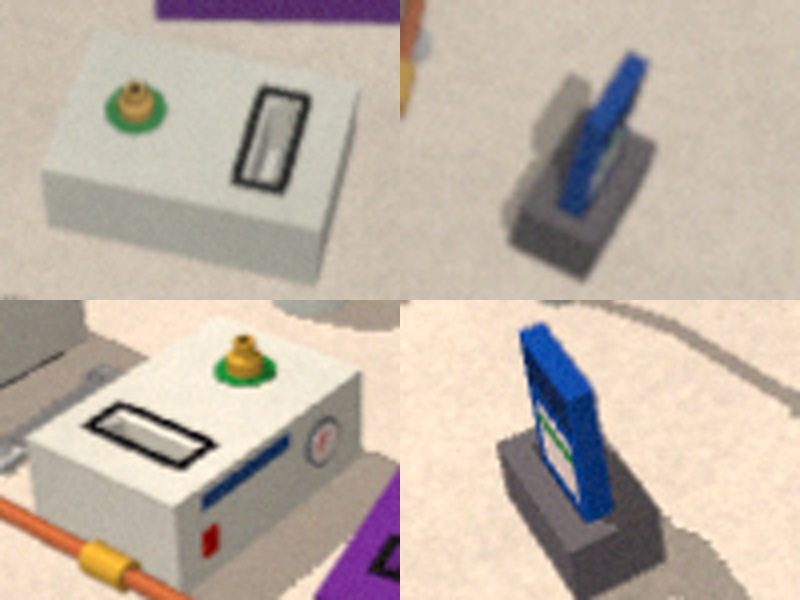

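The crop confirms the white box with its black-bezel slot and brass fitting on a green ring. In the scene picture the slot centre is about (338.1,239.7) and the fitting top about (303.8,227). In the side picture they are (272.5,203.9) and (295.8,180). The cartridge top centre is about (443.6,213) in scene and (229.5,270.5) in side.

```bash
python3 - <<'E'
from h import *
np.set_printoptions(precision=4,suppress=True)
def q(l,n,px,z): 
    X=atz(n,px,z); print(l,n,z); print(X[:,:2], 'mean',X[:,:2].mean(0))
S=lambda p,o,s:(np.array(p,float)/s+o)
q('top','scene',[(295,212),(360,227),(350.5,262),(280.5,247.5)],.075)
q('top','side',[(290.5,174.5),(325.5,188.3),(279.5,221.5),(242.5,205)],.075)
q('slot','scene',S([(262,85),(311,93),(285,193),(232,184)],(270,205),4),.075)
q('slot','side',S([(118,102),(217,144),(182,169),(84,127)],(235,170),4),.075)
q('outl','scene',[(303.8,227)],.1)
q('outl','side',[(295.8,180)],.1)
q('cart','scene',S([(230,52),(248,62),(207,128),(187,118)],(400,195),5),.122)
q('cart','side',S([(120,32),(148,23),(197,90),(168,102)],(190,255),4),.122)
q('stand','scene',S([(256,145),(112,238),(185,270)],(400,195),5),.04)
q('stand','side',S([(98,145),(170,245),(262,232)],(190,255),4),.04)
q('pipe','scene',[(405,182),(386,270)],.12)
q('pipe','side',[(224,216),(308,260)],.12)
q('probe','side',[(402,140)],.153);q('probe','scene',[(225,152)],.153)
q('b','scene',[(268,171),(252,201)],.11);q('b','side',[(382,173),(347,160)],.11)
E
```

```text
top scene 0.075
[[ 0.5236 -0.0833]
 [ 0.5184  0.1145]
 [ 0.6406  0.1195]
 [ 0.6542 -0.0786]] mean [0.5842 0.018 ]
top side 0.075
[[ 0.6464 -0.0764]
 [ 0.5183 -0.0805]
 [ 0.5111  0.1121]
 [ 0.6371  0.1205]] mean [0.5782 0.019 ]
slot scene 0.075
[[0.5374 0.0462]
 [0.5335 0.0819]
 [0.6212 0.0877]
 [0.6253 0.0507]] mean [0.5794 0.0666]
slot side 0.075
[[0.6248 0.0519]
 [0.5381 0.047 ]
 [0.5365 0.0818]
 [0.6206 0.0876]] mean [0.58   0.0671]
outl scene 0.1
[[ 0.585  -0.0334]] mean [ 0.585  -0.0334]
outl side 0.1
[[ 0.5844 -0.0317]] mean [ 0.5844 -0.0317]
cart scene 0.122
[[0.403  0.3364]
 [0.4073 0.3472]
 [0.4621 0.3314]
 [0.4585 0.3198]] mean [0.4327 0.3337]
cart side 0.122
[[0.4617 0.3326]
 [0.456  0.3193]
 [0.4008 0.3357]
 [0.4055 0.3499]] mean [0.431  0.3344]
stand scene 0.04
[[0.3982 0.3688]
 [0.4919 0.2974]
 [0.5012 0.341 ]] mean [0.4638 0.3357]
stand side 0.04
[[0.4813 0.3461]
 [0.4    0.3668]
 [0.3706 0.332 ]] mean [0.4173 0.3483]
pipe scene 0.12
[[0.3472 0.2069]
 [0.6638 0.2179]] mean [0.5055 0.2124]
pipe side 0.12
[[0.5834 0.2206]
 [0.3319 0.2131]] mean [0.4576 0.2168]
probe side 0.153
[[ 0.4316 -0.3394]] mean [ 0.4316 -0.3394]
probe scene 0.153
[[ 0.425  -0.3433]] mean [ 0.425  -0.3433]
b scene 0.11
[[ 0.4224 -0.2071]
 [ 0.5488 -0.2056]] mean [ 0.4856 -0.2063]
b side 0.11
[[ 0.4106 -0.1982]
 [ 0.5318 -0.1996]] mean [ 0.4712 -0.1989]
```

```bash
cat >> h.py <<'E'
from scipy.spatial.transform import Rotation as R
def go(targets):
    "targets: (x,y,z,yaw deg of tool x) -> rows in tool axes (cm, deg)"
    o=r.get_obs(); M=R.from_rotvec(o['orientation']).as_matrix()
    y0=np.degrees(np.arctan2(M[1,0],M[0,0]))
    print('t',o['clock'],'tcp',o['tcp_pos'].round(4),'yaw',y0.round(2),'tilt',np.degrees(np.arccos(-M[2,2])).round(2),'w',o['grip_width'],o['contact_force'].round(1))
    for t in targets:
        s=M.T@(np.array(t[:3])-o['tcp_pos'])*100
        tw=(-(t[3]-y0)+90)%180-90
        print(t,'->',s.round(2),round(tw,2))
E
python3 -c "
from h import *
go([(.5,-.3,.25,0),(.55,0,.25,-16.5),(.432,.334,.25,-16.5),(.432,.334,.1,-16.5)])"
```

```text
t 0.1 tcp [ 0.1927 -0.6464  0.2444] yaw 16.61 tilt 0.09 w 0.08583624260823704 [-1.   0.1  0.6]
(0.5, -0.3, 0.25, 0) -> [ 39.34 -24.41  -0.52] 16.61
(0.55, 0, 0.25, -16.5) -> [ 52.71 -51.73  -0.48] 33.11
(0.432, 0.334, 0.25, -16.5) -> [ 50.95 -87.11  -0.42] 33.11
(0.432, 0.334, 0.1, -16.5) -> [ 50.95 -87.09  14.58] 33.11
```

Request:
{"api": "move_arm", "payload": {"rows": [5,-3,-1,0,10,-6,-1,4,15,-9,-1,8,20,-12.5,-1,12,25,-15.5,-1,16,30,-19,-1,20,35,-22,-1,24,39,-25,-1,28,42,-30,-1,33,44,-35.5,-1,33]}}

```text
clock: 1.35
tcp_pos: [0.5138, -0.1788, 0.2549]
orientation: [-3.109, 0.449, 0.0]
contact_force: [0.5, -0.1, 1.0]
grip_width: 0.0852
gripper_force: 0.0
```

```bash
python3 -c "
from h import *
go([(.55,0,.25,-16.5),(.432,.334,.25,-16.5),(.432,.334,.1,-16.5)])"
```

```text
t 1.35 tcp [ 0.5138 -0.1788  0.2549] yaw -16.42 tilt 0.02 w 0.08521645918947875 [ 0.5 -0.1  1. ]
(0.55, 0, 0.25, -16.5) -> [ -1.58 -18.18   0.49] 0.08
(0.432, 0.334, 0.25, -16.5) -> [-22.34 -46.88   0.5 ] 0.08
(0.432, 0.334, 0.1, -16.5) -> [-22.34 -46.88  15.5 ] 0.08
```

Request:
{"api": "move_arm", "payload": {"rows": [-0.5,-5,0,0,-1,-10,0,0,-2,-15.5,0,0,-5,-20,0,0,-8.5,-24.5,0,0,-12,-29,0,0,-15,-34,0,0,-18,-39,0,0,-21,-44,0,0,-22.4,-46.9,0,0]}}

```text
clock: 2.6
tcp_pos: [0.4287, 0.3354, 0.2551]
orientation: [-3.11, 0.442, 0.001]
contact_force: [0.1, -0.3, -0.3]
grip_width: 0.0856
gripper_force: 0.0
```

```bash
python3 - <<'E'
from h import *
P=r.camera_params('wrist'); go([(.432,.334,.25,-16.5),(.432,.334,.1,-16.5)])
im=r.grab_frame('wrist'); cv2.imwrite('pics/w1.png',im)
print(proj('wrist',[(.432,.334,.122),(.432,.334,.04)],P))
np.save('P1.npy',P,allow_pickle=True)
E
```

```text
t 2.6 tcp [0.4287 0.3354 0.2551] yaw -16.17 tilt 0.06 w 0.08555247246240218 [ 0.1 -0.3 -0.3]
(0.432, 0.334, 0.25, -16.5) -> [0.36 0.04 0.51] 0.33
(0.432, 0.334, 0.1, -16.5) -> [ 0.37  0.05 15.51] 0.33
[[322.20280564 190.92153551]
 [321.90571964 168.11361859]]
```

View pics/w1.png

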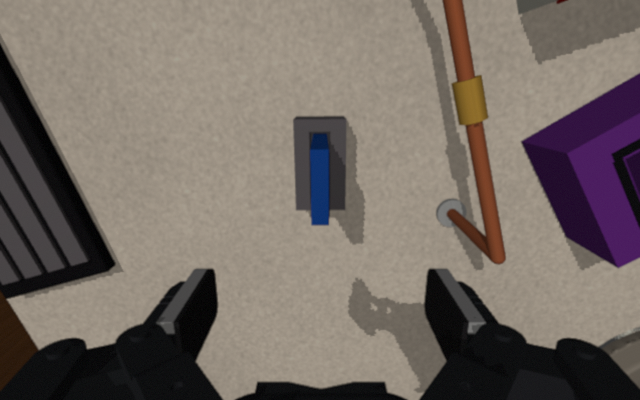

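The wrist picture shows the cartridge's top face spanning (311–329, 150–224), centred near (320,187) and aligned with the fingers. I'll compute its position.

```bash
python3 - <<'E'
from h import *
P=np.load('P1.npy',allow_pickle=True).item()
X=atz('wrist',[(320,187),(320,150),(320,224),(311,187),(329,187)],.122,P);print(X)
x,y=X[0,:2]
go([(x,y,.2,-16.5),(x,y,.1,-16.5)])
E
```

```text
[[0.43543159 0.33474564 0.122     ]
 [0.46241101 0.32688609 0.122     ]
 [0.4066227  0.34313796 0.122     ]
 [0.43733496 0.34129732 0.122     ]
 [0.43352801 0.32819422 0.122     ]]
t 2.65 tcp [0.4276 0.3391 0.2553] yaw -15.98 tilt 0.22 w 0.0854637013419458 [-0.2  3.9  0. ]
(np.float64(0.43543159420467503), np.float64(0.3347456433090802), 0.2, -16.5) -> [0.88 0.22 5.53] 0.52
(np.float64(0.43543159420467503), np.float64(0.3347456433090802), 0.1, -16.5) -> [ 0.9   0.26 15.53] 0.52
```

Request:
{"api": "move_arm", "payload": {"rows": [0.4,0,3,0,0.4,0,5,0,0.4,0,5,0,0.4,0,5,0]}}

```text
clock: 3.15
tcp_pos: [0.4348, 0.3312, 0.2059]
orientation: [-3.109, 0.448, -0.001]
contact_force: [-0.5, 0.3, 0.5]
grip_width: 0.0855
gripper_force: 0.0
```

```bash
python3 - <<'E'
from h import *
x,y=.4335,.3345
P=r.camera_params('wrist'); go([(x,y,.2,-16.5),(x,y,.1,-16.5)])
im=r.grab_frame('wrist'); cv2.imwrite('pics/w2.png',im)
np.save('P2.npy',P,allow_pickle=True)
hsv=cv2.cvtColor(im,cv2.COLOR_BGR2HSV); m=cv2.inRange(hsv,(100,150,90),(130,255,255))
n,l,s,c=cv2.connectedComponentsWithStats(m); i=s[1:,4].argmax()+1; print(s[i],c[i])
cn=cv2.findContours((l==i).astype('uint8'),0,2)[0][0]; b=cv2.minAreaRect(cn); print(b); print(atz('wrist',[b[0]]+list(cv2.boxPoints(b)),.122,P))
E
```

```text
t 3.15 tcp [0.4348 0.3312 0.2059] yaw -16.41 tilt 0.04 w 0.08553037780134193 [-0.5  0.3  0.5]
(0.4335, 0.3345, 0.2, -16.5) -> [-0.21 -0.28  0.59] 0.09
(0.4335, 0.3345, 0.1, -16.5) -> [-0.22 -0.27 10.59] 0.09
[ 304  174   23   87 1780] [315.28146067 215.91011236]
((315.0757141113281, 216.99884033203125), (86.29312133789062, 21.14908790588379), 89.13194274902344)
[[0.43640644 0.33521338 0.122     ]
 [0.4649785  0.33377187 0.122     ]
 [0.46152712 0.32136429 0.122     ]
 [0.40555076 0.336767   0.122     ]
 [0.40926244 0.350177   0.122     ]]
```

Request:
{"api": "move_arm", "payload": {"rows": [0,-0.4,0.5,0,0,-0.4,3.5,0,0,-0.4,6.5,0,0,-0.4,9,0,0,-0.4,10.6,0,0,-0.4,10.6,0,0,-0.4,10.6,0]}}

```text
clock: 4.08
tcp_pos: [0.4361, 0.3355, 0.1002]
orientation: [-3.108, 0.448, -0.002]
contact_force: [-0.0, -1.1, 0.5]
grip_width: 0.0855
gripper_force: 0.0
```

Request:
{"api": "move_arm", "payload": {"rows": [0,0,0,0,0,0,0,0,0,0,0,0,0,0,0,0,0,0,0,0,0,0,0,0,0,0,0,0], "fingers": 0, "newtons": 40}}

```text
clock: 4.95
tcp_pos: [0.4357, 0.335, 0.0995]
orientation: [-3.109, 0.448, -0.0]
contact_force: [-0.4, -1.6, 3.3]
grip_width: 0.0136
gripper_force: 39.5
```

```bash
python3 - <<'E'
from h import *
go([(.4355,.335,.25,-16.5)])
E
```

```text
t 4.95 tcp [0.4357 0.335  0.0995] yaw -16.4 tilt 0.02 w 0.013591321799750967 [-0.4 -1.6  3.3]
(0.4355, 0.335, 0.25, -16.5) -> [ -0.02   0.   -15.05] 0.1
```

Request:
{"api": "move_arm", "payload": {"rows": [0,0,-1,0,0,0,-3,0,0,0,-6,0,0,0,-10,0,0,0,-14,0,0,0,-16,0,0,0,-16,0], "newtons": 60}}

```text
clock: 5.82
tcp_pos: [0.4361, 0.3355, 0.261]
orientation: [-3.107, 0.448, -0.004]
contact_force: [0.9, 0.5, -1.9]
grip_width: 0.0134
gripper_force: 58.8
```

```bash
python3 - <<'E'
from h import *
go([(.58,.067,.26,2.9)])
E
```

```text
t 5.825 tcp [0.4361 0.3355 0.261 ] yaw -16.4 tilt 0.19 w 0.013441317703737483 [ 0.9  0.5 -1.9]
(0.58, 0.067, 0.26, 2.9) -> [21.39 21.7   0.08] -19.3
```

Request:
{"api": "move_arm", "payload": {"rows": [1,1,0,-1,4,4,0,-4,7,7,0,-7,10.5,10.5,0,-10,14,14,0,-13,17.5,17.5,0,-16,20,20.3,0,-18,21.4,21.7,0,-19.3,21.4,21.7,0,-19.3,21.4,21.7,0,-19.3]}}

```text
clock: 7.08
tcp_pos: [0.5787, 0.0677, 0.2584]
orientation: [-3.14, -0.081, 0.003]
contact_force: [0.4, 0.7, -1.1]
grip_width: 0.0139
gripper_force: 58.7
```

```bash
python3 - <<'E'
from h import *
P=r.camera_params('wrist'); np.save('P3.npy',P,allow_pickle=True)
go([(.58,.067,.19,2.9)])
im=r.grab_frame('wrist'); cv2.imwrite('pics/w3.png',im)
cv2.imwrite('pics/side3.png',r.grab_frame('side'));cv2.imwrite('pics/scene3.png',r.grab_frame('scene'))
E
```

```text
t 7.075 tcp [0.5787 0.0677 0.2584] yaw 2.97 tilt 0.1 w 0.013916183163979164 [ 0.4  0.7 -1.1]
(0.58, 0.067, 0.19, 2.9) -> [0.14 0.08 6.84] 0.07
```

View pics/w3.png

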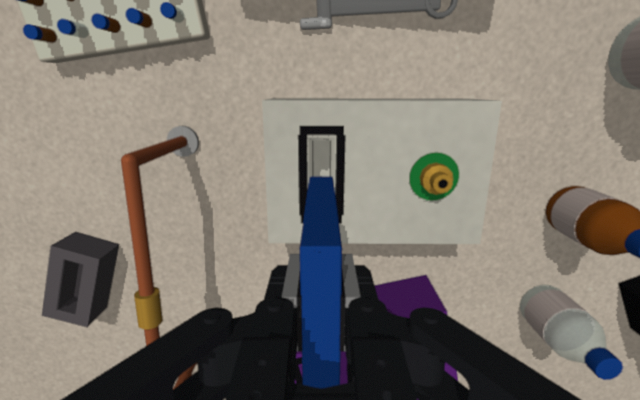

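The wrist picture shows the cartridge held squarely. The bezel's far edge is at about (300–344,126), and the fitting top is at (441,182). I'll measure both.

```bash
python3 - <<'E'
from h import *
np.set_printoptions(precision=4,suppress=True)
P=np.load('P3.npy',allow_pickle=True).item()
print(atz('wrist',[(300,127),(344,127),(299,205),(344,205),(265,100),(498,100),(481,243),(272,243)],.075,P)[:,:2])
print('outlet',atz('wrist',[(442,183)],.1,P)[:,:2],'ring',atz('wrist',[(435,176.5)],.075,P)[:,:2])
# predicted for slot (.58,.067) yaw 2.9: bezel 88x36
c,s=np.cos(.0506),np.sin(.0506)
print(proj('wrist',[(.58+c*a-s*b,.067+s*a+c*b,.075) for a,b in((.044,.018),(.044,-.018),(-.044,.018),(-.044,-.018))],P))
# cartridge far-bottom / top far corners as held
t=r.get_obs()['tcp_pos']
for z in(-.0875,.0225): print(z,proj('wrist',[(t[0]+c*a-s*b,t[1]+s*a+c*b,t[2]+z) for a,b in((.03,.007),(.03,-.007),(-.03,.007),(-.03,-.007))],P))
im=cv2.imread('pics/w3.png')[110:390,270:370]; cv2.imwrite('pics/c3.png',cv2.convertScaleAbs(cv2.resize(im,None,fx=2,fy=2,interpolation=2),alpha=1.5))
cr=lambda f,x,y,w,h:cv2.convertScaleAbs(cv2.resize(cv2.imread(f)[y:y+h,x:x+w],(400,560)),alpha=1.5)
E
cd pics; python3 -c "
import cv2,numpy as np
a=cv2.imread('c3.png')
b=cv2.imread('side3.png')[90:250,210:350];c=cv2.imread('scene3.png')[150:290,270:400]
f=lambda i:cv2.convertScaleAbs(cv2.resize(i,(300,560),interpolation=2),alpha=1.4)
cv2.imwrite('m3.png',np.hstack([a,f(b),f(c)]))"
```

```text
[[ 0.624   0.0886]
 [ 0.626   0.0509]
 [ 0.5537  0.0872]
 [ 0.5558  0.0459]
 [ 0.6447  0.1186]
 [ 0.6543 -0.0757]
 [ 0.5247 -0.0861]
 [ 0.5144  0.1115]]
outlet [[ 0.5871 -0.0314]] ring [[ 0.5867 -0.0333]]
[[301.5783 128.2543]
 [343.5289 128.2798]
 [303.0717 224.0559]
 [341.6267 224.0894]]
-0.0875 [[310.306  169.7194]
 [333.0876 169.736 ]
 [311.0499 258.1308]
 [332.0872 258.1507]]
0.0225 [[300.5785 243.6342]
 [344.0383 243.6741]
 [303.1635 391.9968]
 [340.8396 392.0461]]
```

View pics/m3.png

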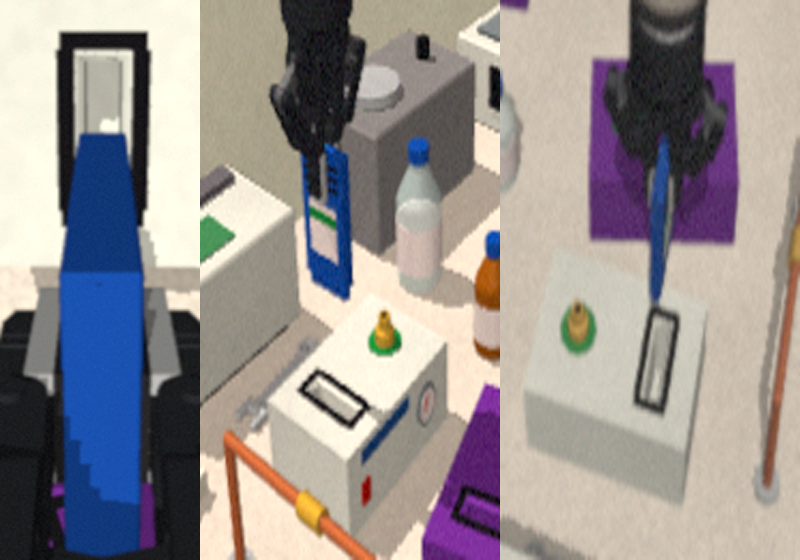

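The mosaic shows the cartridge held square and vertical, yawed like the slot. The bezel in the wrist view spans (300–343.5, 126.5–221). That puts the slot about 2 mm further in x than the scene estimate, at roughly (0.582, 0.0675). The fit has enough chamfer, so I'll descend and watch the force.

```bash
python3 - <<'E'
from h import *
go([(.582,.0675,.17,2.9)])
E
```

```text
t 7.225 tcp [0.579  0.0678 0.2592] yaw 3.02 tilt 0.03 w 0.013199736698009345 [-0.5  0.4 -1.7]
(0.582, 0.0675, 0.17, 2.9) -> [0.3  0.05 8.92] 0.12
```

Request:
{"api": "move_arm", "payload": {"rows": [0.3,0,1,0,0.3,0,3.5,0,0.3,0,6,0,0.3,0,8,0,0.3,0,9,0,0.3,0,9,0,0.3,0,9,0]}}

```text
clock: 8.1
tcp_pos: [0.5832, 0.0667, 0.17]
orientation: [-3.14, -0.08, -0.002]
contact_force: [-0.2, 0.3, -1.2]
grip_width: 0.0134
gripper_force: 58.7
```

```bash
python3 - <<'E'
from h import *
go([(.582,.0675,.1505,2.9)])
s=[]
for n,(x,y) in (('wrist',(260,80)),('side',(235,150)),('scene',(300,190))):
    P=r.camera_params(n); im=r.grab_frame(n); cv2.imwrite(f'pics/{n}4.png',im)
    if n=='wrist': np.save('P4.npy',P,allow_pickle=True); c=im[80:320,250:390]; f=2
    else: c=im[y:y+80,x:x+65]; f=6
    s.append(cv2.convertScaleAbs(cv2.resize(c,(266,480 if f==2 else 328),interpolation=2),alpha=1.4))
m=np.zeros((480,798,3),'uint8')
for i,c in enumerate(s): m[:c.shape[0],i*266:(i+1)*266]=c
cv2.imwrite('pics/m4.png',m)
E
```

```text
t 8.1 tcp [0.5832 0.0667 0.17  ] yaw 2.91 tilt 0.08 w 0.013360937155949592 [-0.2  0.3 -1.2]
(0.582, 0.0675, 0.1505, 2.9) -> [-0.12 -0.08  1.95] 0.01
```

View pics/m4.png

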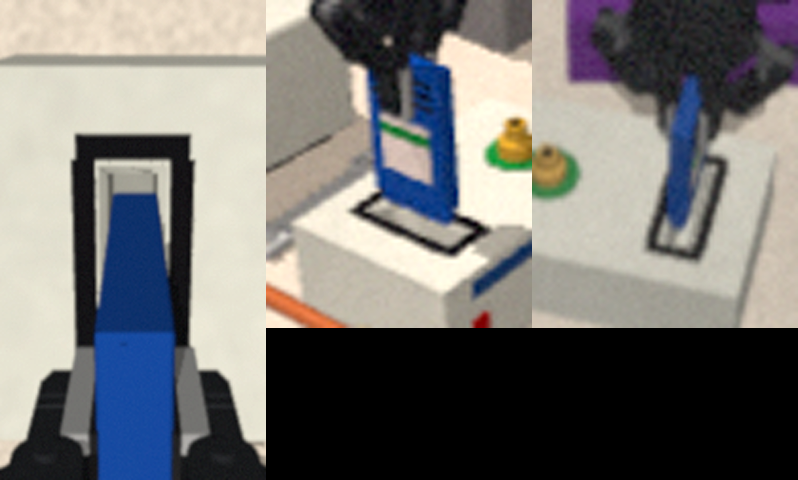

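The wrist view shows the cartridge's bottom (mid x 134 in the crop) centred in the bezel (mid 133.5), with the expected margin at the far end. Descending.

Request:
{"api": "move_arm", "payload": {"rows": [0,0,0.5,0,0,0,1,0,0,0,1.5,0,0,0,2,0,0,0,2.4,0,0,0,2.7,0,0,0,3,0,0,0,3,0]}}

```text
clock: 9.25
tcp_pos: [0.5825, 0.0665, 0.1391]
orientation: [3.141, 0.08, -0.001]
contact_force: [0.0, 0.8, -1.2]
grip_width: 0.0133
gripper_force: 58.7
```

```bash
python3 - <<'E'
from h import *
go([(.5835,.067,.1025,2.9)]); print(r.get_obs()['moment'].round(2))
E
```

```text
t 9.25 tcp [0.5825 0.0665 0.1391] yaw 2.91 tilt 0.02 w 0.013303865144693823 [ 0.   0.8 -1.2]
(0.5835, 0.067, 0.1025, 2.9) -> [ 0.11 -0.05  3.66] 0.01
[-0.  0. -0.]
```

Request:
{"api": "move_arm", "payload": {"rows": [0,0,0.5,0,0,0,1,0,0,0,1.5,0,0,0,2,0,0,0,2.5,0,0,0,3,0,0,0,3.3,0,0,0,3.5,0,0,0,3.5,0]}}

```text
clock: 10.38
tcp_pos: [0.5826, 0.0665, 0.1042]
orientation: [3.141, 0.08, -0.0]
contact_force: [0.0, -0.3, -1.3]
grip_width: 0.0134
gripper_force: 58.7
```

Request:
{"api": "move_arm", "payload": {"rows": [0,0,0.1,0,0,0,0.2,0,0,0,0.3,0,0,0,0.3,0]}}

```text
clock: 10.88
tcp_pos: [0.5829, 0.0666, 0.1025]
orientation: [3.14, 0.079, 0.001]
contact_force: [-3.8, -0.1, 8.8]
grip_width: 0.0133
gripper_force: 60.4
```

Request:
{"api": "move_arm", "payload": {"rows": [0,0,0,0,0,0,0,0,0,0,0,0,0,0,0,0,0,0,0,0], "fingers": 0.7}}

```text
clock: 11.5
tcp_pos: [0.5826, 0.0665, 0.1012]
orientation: [-3.141, -0.08, 0.0]
contact_force: [-0.8, 0.8, -0.2]
grip_width: 0.0597
gripper_force: 0.0
```

Request:
{"api": "move_arm", "payload": {"rows": [0,0,-1,0,0,0,-4,0,0,0,-9,0,0,0,-14,0,0,0,-18,0,0,0,-20,0,0,0,-20,0]}}

```text
clock: 12.38
tcp_pos: [0.5835, 0.0668, 0.3037]
orientation: [-3.14, -0.08, -0.007]
contact_force: [0.2, -0.2, -0.1]
grip_width: 0.0596
gripper_force: 0.0
```

```bash
python3 - <<'E'
from h import *
P=r.camera_params('wrist'); go([(.5,-.12,.3,0),(.42,-.342,.3,0)])
im=r.grab_frame('wrist'); cv2.imwrite('pics/w5.png',im); np.save('P5.npy',P,allow_pickle=True)
b=r.grab_frame('side'); cv2.imwrite('pics/side5.png',b)
c=lambda i,w:cv2.convertScaleAbs(cv2.resize(i,(w,400),interpolation=2),alpha=1.4)
cv2.imwrite('pics/m5.png',np.hstack([c(im[:320],400),c(b[110:240,230:360],400)]))
E
```

```text
t 12.375 tcp [0.5835 0.0668 0.3037] yaw 2.9 tilt 0.25 w 0.05963495929466965 [ 0.2 -0.2 -0.1]
(0.5, -0.12, 0.3, 0) -> [-9.28 18.23  0.32] 2.9
(0.42, -0.342, 0.3, 0) -> [-18.4   40.     0.27] 2.9
```

View pics/m5.png

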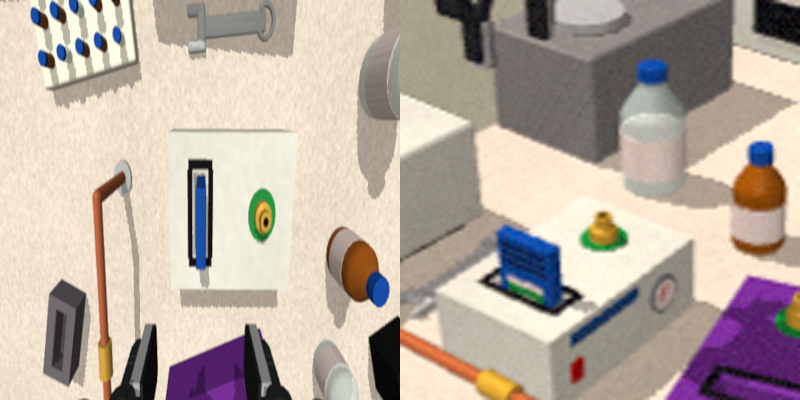

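The cartridge sits fully home in the slot (about half showing, upright in the bezel). The bottles are undisturbed. Now to the probe.

Request:
{"api": "move_arm", "payload": {"rows": [-2,4,0,0,-4,9,0,0,-6.5,14,0,0,-9,19,0,0,-11.5,24,0,0,-14.5,29,0,0,-18,33.5,0,0,-20.5,37.5,0,0,-21.5,40,0,0,-21.5,40,0,0], "fingers": 1}}

```text
clock: 13.72
tcp_pos: [0.3862, -0.3455, 0.2998]
orientation: [-3.14, -0.072, 0.004]
contact_force: [0.4, 0.1, 1.0]
grip_width: 0.0855
gripper_force: 0.0
```

```bash
python3 - <<'E'
from h import *
P=r.camera_params('wrist'); go([(.428,-.342,.25,0)])
im=r.grab_frame('wrist'); cv2.imwrite('pics/w6.png',im); np.save('P6.npy',P,allow_pickle=True)
print(proj('wrist',[(.428,-.342,.153)],P))
hsv=cv2.cvtColor(im,cv2.COLOR_BGR2HSV); m=cv2.inRange(hsv,(5,150,110),(18,255,255))
n,l,s,c=cv2.connectedComponentsWithStats(m)
for i in range(1,n):
    if s[i,4]>200: print(s[i],c[i],cv2.minAreaRect(np.argwhere(l==i)[:,::-1].astype('float32')))
E
```

```text
t 13.725 tcp [ 0.3862 -0.3455  0.2998] yaw 2.65 tilt 0.16 w 0.08549449633846407 [0.4 0.1 1. ]
(0.428, -0.342, 0.25, 0) -> [ 4.21 -0.15  4.97] 2.65
[[319.69586171 137.69432852]]
[ 294   98   44   59 1405] [315.30391459 127.18291815] ((315.46038818359375, 127.16571807861328), (54.02299880981445, 26.771989822387695), 64.79888153076172)
```

View pics/w6.png

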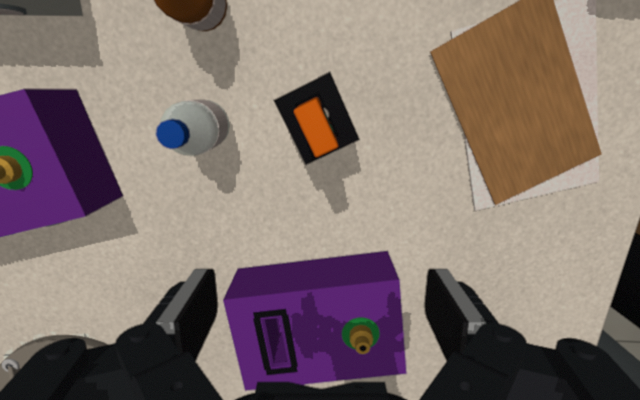

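The wrist picture shows the orange probe's top at about (315.5,127), with its long axis turned roughly 25° from the image vertical, in the black cradle. The clear bottle cap is at (172,133). The purple box's fitting is at (362,340).

```bash
python3 - <<'E'
from h import *
P=np.load('P6.npy',allow_pickle=True).item()
b=((315.46,127.17),(54.0,26.8),64.8); B=cv2.boxPoints(b)
X=atz('wrist',[b[0]]+list(B),.153,P)[:,:2];print(X)
e=[(X[i+1]-X[(i+1)%4+1]) for i in range(4)]
for v in e: print(np.hypot(*v), np.degrees(np.arctan2(v[1],v[0])))
print('cap',atz('wrist',[(172,133)],.11,P),'purple',atz('wrist',[(362,340)],.1,P))
go([(*X[0],.25,y) for y in (-22,-20)])
E
```

```text
[[ 0.43573753 -0.3384451 ]
 [ 0.44860692 -0.32031138]
 [ 0.45755948 -0.33801413]
 [ 0.42243571 -0.35717025]
 [ 0.41274272 -0.33890047]]
0.019837737429374912 116.82643251017404
0.04000794887421581 28.607556679396755
0.02068184273269015 -62.05191403677104
0.040395486302369644 -152.6014387018892
cap [[ 0.42034106 -0.21248207  0.11      ]] purple [[ 0.20329451 -0.39824766  0.1       ]]
t 13.775 tcp [ 0.3873 -0.3439  0.2999] yaw 2.8 tilt 0.15 w 0.08570637132426326 [0.  0.7 0.4]
(np.float64(0.4357375329201837), np.float64(-0.3384450970290489), 0.25, -22) -> [ 4.88 -0.3   4.98] 24.8
(np.float64(0.4357375329201837), np.float64(-0.3384450970290489), 0.25, -20) -> [ 4.88 -0.3   4.98] 22.8
```

Request:
{"api": "move_arm", "payload": {"rows": [1,0,1,-5,2,0,2,-10,3,-0.1,3.5,-15,4,-0.2,5,-20,4.6,-0.2,6,-25,4.6,-0.2,6,-25,4.6,-0.2,6,-25,4.6,-0.2,6,-25]}}

```text
clock: 14.78
tcp_pos: [0.4341, -0.3395, 0.2418]
orientation: [3.049, 0.756, 0.001]
contact_force: [0.1, 0.1, -0.1]
grip_width: 0.0856
gripper_force: 0.0
```

```bash
python3 - <<'E'
from h import *
P=r.camera_params('wrist')
im=r.grab_frame('wrist'); cv2.imwrite('pics/w7.png',im)
hsv=cv2.cvtColor(im,cv2.COLOR_BGR2HSV); m=cv2.inRange(hsv,(5,150,110),(18,255,255))
n,l,s,c=cv2.connectedComponentsWithStats(m); i=s[1:,4].argmax()+1
b=cv2.minAreaRect(np.argwhere(l==i)[:,::-1].astype('float32')); print(s[i],b)
X=atz('wrist',[b[0]]+list(cv2.boxPoints(b)),.153,P)[:,:2];print(X)
for i in (1,2):
    v=X[i]-X[i+1]; print(np.hypot(*v), np.degrees(np.arctan2(v[1],v[0])))
go([(*X[0],.115,28)])
E
```

```text
[ 306  166   31   77 2188] ((320.9999694824219, 203.99996948242188), (29.999996185302734, 75.99998474121094), 0.0)
[[ 0.44102319 -0.33546068]
 [ 0.4130464  -0.33901161]
 [ 0.45851583 -0.31573509]
 [ 0.46717294 -0.33214146]
 [ 0.42230885 -0.35656391]]
0.05108096929410953 -152.89137514629928
0.01855032411640431 117.81917543937551
t 14.825 tcp [ 0.434  -0.3396  0.2418] yaw 27.86 tilt 0.04 w 0.08554916235738293 [ 0.2 -0.7  0.3]
(np.float64(0.4410231889363038), np.float64(-0.3354606803151181), 0.115, 28) -> [ 0.81 -0.04 12.68] -0.14
```

Request:
{"api": "move_arm", "payload": {"rows": [0.2,0,1,0,0.2,0,4,0,0.2,0,7,0,0.2,0,10,0,0.2,0,12,0,0.2,0,12.7,0,0.2,0,12.7,0,0.2,0,12.7,0]}}

```text
clock: 15.82
tcp_pos: [0.4363, -0.339, 0.1152]
orientation: [3.048, 0.757, 0.002]
contact_force: [-0.1, -0.1, 0.3]
grip_width: 0.0852
gripper_force: 0.0
```

Request:
{"api": "move_arm", "payload": {"rows": [0,0,0,0,0,0,0,0,0,0,0,0,0,0,0,0,0,0,0,0,0,0,0,0,0,0,0,0], "fingers": 0, "newtons": 60}}

```text
clock: 16.7
tcp_pos: [0.436, -0.3388, 0.1145]
orientation: [3.048, 0.757, 0.001]
contact_force: [-0.5, -0.7, 3.5]
grip_width: 0.0193
gripper_force: 59.1
```

Request:
{"api": "move_arm", "payload": {"rows": [0,0,-1,0,0,0,-3,0,0,0,-6,0,0,0,-10,0,0,0,-14,0,0,0,-18,0,0,0,-20.5,0,0,0,-20.5,0]}}

```text
clock: 17.7
tcp_pos: [0.4363, -0.3389, 0.3211]
orientation: [3.046, 0.757, 0.004]
contact_force: [0.1, -0.1, -2.6]
grip_width: 0.0195
gripper_force: 59.0
```

```bash
python3 - <<'E'
from h import *
# outlet from the close-ish wrist view 5
P=np.load('P5.npy',allow_pickle=True).item()
print('outlet',atz('wrist',[(422.4,176.8)],.1,P),'ring',atz('wrist',[(418.4,172)],.075,P))
go([(.587,-.033,.32,2.9)])
E
```

```text
outlet [[ 0.58718819 -0.02914774  0.1       ]] ring [[ 0.58646069 -0.03193947  0.075     ]]
t 17.7 tcp [ 0.4363 -0.3389  0.3211] yaw 27.9 tilt 0.2 w 0.019481789497530835 [ 0.1 -0.1 -2.6]
(0.587, -0.033, 0.32, 2.9) -> [ 27.63 -19.98   0.1 ] 25.0
```

Request:
{"api": "move_arm", "payload": {"rows": [1,-1,0,1,4,-3,0,4,8,-6,0,8,12,-9,0,12,16,-12,0,16,20,-15,0,20,24,-17.5,0,23,26.5,-19.3,0,25,27.6,-20,0,25,27.6,-20,0,25]}}

```text
clock: 18.95
tcp_pos: [0.5856, -0.0327, 0.3181]
orientation: [3.14, 0.082, -0.003]
contact_force: [0.2, -0.7, -2.4]
grip_width: 0.0197
gripper_force: 58.8
```

Request:
{"api": "move_arm", "payload": {"rows": [0,0,1,0,0,0,3,0,0,0,5,0,0,0,7,0,0,0,8,0,0,0,8,0,0,0,8,0,0,0,8,0]}}

```text
clock: 19.95
tcp_pos: [0.5865, -0.0328, 0.2401]
orientation: [3.141, 0.079, 0.002]
contact_force: [0.2, 0.0, -3.2]
grip_width: 0.0189
gripper_force: 58.8
```

```bash
python3 - <<'E'
from h import *
go([(.587,-.0325,.2165,2.9)])
s=[]
t=r.get_obs()['tcp_pos']
for n,(x,y) in (('side',(255,105)),('scene',(265,155)),('wrist',(270,110))):
    P=r.camera_params(n); im=r.grab_frame(n); cv2.imwrite(f'pics/{n}8.png',im)
    print(n,'pred tip',proj(n,[t-[0,0,.1065]],P),'body bottom/top',proj(n,[t-[0,0,.0645],t+[0,0,.0385]],P),'outlet',proj(n,[(.587,-.0325,.1)],P))
    if n=='wrist': c=im[80:380,220:460]; 
    else: c=im[y:y+100,x:x+80]
    s.append(cv2.convertScaleAbs(cv2.resize(c,(266,333),interpolation=2),alpha=1.4)) if n=='wrist' else s.append(cv2.convertScaleAbs(cv2.resize(c,(400,500),interpolation=2),alpha=1.4))
cv2.imwrite('pics/m8.png',np.hstack(s[:2]))
E
```

```text
t 19.95 tcp [ 0.5865 -0.0328  0.2401] yaw 2.89 tilt 0.09 w 0.018866201311976197 [ 0.2  0.  -3.2]
(0.587, -0.0325, 0.2165, 2.9) -> [ 0.04 -0.02  2.36] -0.01
side pred tip [[295.0469718  168.97020533]] body bottom/top [[294.49001964 155.20483238]
 [293.03966148 118.97447021]] outlet [[295.2874596  179.58725416]]
scene pred tip [[303.47720969 220.21816031]] body bottom/top [[302.99281449 210.72027135]
 [301.6822288  185.10595709]] outlet [[303.88126658 227.62634476]]
wrist pred tip [[321.79443972 206.88600745]] body bottom/top [[321.99756021 229.49907809]
 [323.12913658 355.16897509]] outlet [[321.36230877 192.84067346]]
```

View pics/m8.png

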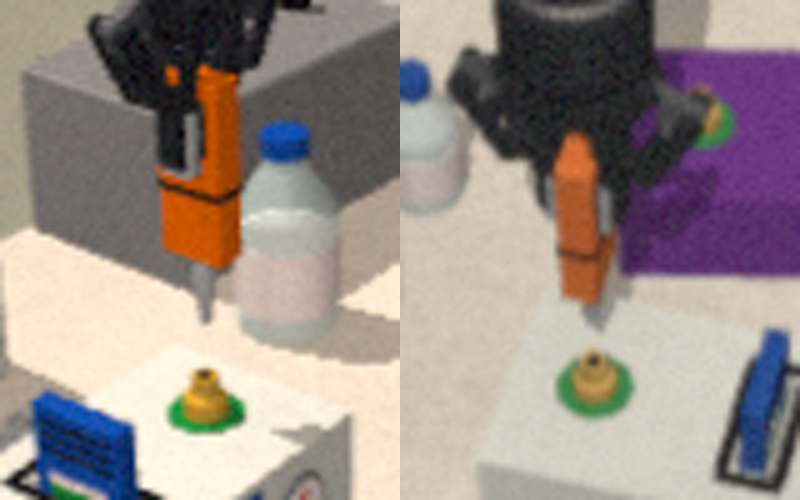

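Side view: tip at about (296.2,169.4), above the fitting top at (296,180). Scene view: tip at about (305,220), fitting top at about (304,227). So the probe is upright and within a few mm of centre. I'll lower it and measure the lateral offset numerically with averaged frames.

Request:
{"api": "move_arm", "payload": {"rows": [0,0,0.5,0,0,0,1,0,0,0,1.5,0,0,0,2,0,0,0,2.2,0,0,0,2.2,0,0,0,2.2,0,0,0,2.2,0]}}

```text
clock: 21.1
tcp_pos: [0.5862, -0.0327, 0.2175]
orientation: [3.141, 0.08, 0.001]
contact_force: [-0.2, -0.2, -2.0]
grip_width: 0.0192
gripper_force: 58.8
```

```bash
cat > meas.py <<'E'
from h import *
np.set_printoptions(precision=2,suppress=True)
go([(.587,-.0325,.2165,2.9)])
o=r.get_obs(); t=o['tcp_pos']; A=[]; c,s=np.cos(.0506),np.sin(.0506); O=np.array([.587,-.0325,.1])
boxpts=lambda z:[t+[c*a-s*b,s*a+c*b,z] for a in(-.02,.02) for b in(-.01,.01)]
for n in('side','scene'):
    im=np.mean([r.grab_frame(n).astype(float) for _ in range(6)],0).astype('uint8'); cv2.imwrite(f'pics/{n}9.png',im)
    H=cv2.cvtColor(im,cv2.COLOR_BGR2HSV).astype(int)
    big=cv2.resize(im,None,fx=4,fy=4,interpolation=cv2.INTER_CUBIC)
    bh=cv2.cvtColor(big,cv2.COLOR_BGR2HSV)
    org=cv2.inRange(bh,(3,150,60),(14,255,255)); br=cv2.inRange(bh,(15,110,50),(28,255,255)); gr=cv2.inRange(bh,(45,110,40),(75,255,255))
    # model hull of body's free part, rendered at 4x
    def hull(P3): return cv2.convexHull(proj(n,P3).astype('float32'))[:,0]
    hb=hull(boxpts(-.0645)+boxpts(.0385)); yb=proj(n,[t-[0,0,.0645]])[0,1]
    res=[]
    for y in np.arange(yb-9,yb-2,.5):
        row=np.where(org[int(round(y*4+1.5)),(int(hb[:,0].min())-15)*4:(int(hb[:,0].max())+15)*4])[0]
        if len(row)==0: continue
        x=(row[[0,-1]]-1.5)/4+int(hb[:,0].min())-15
        xs=[]
        for i in range(len(hb)):
            p,q=hb[i],hb[(i+1)%len(hb)]
            if (p[1]-y)*(q[1]-y)<0: xs.append(p[0]+(q[0]-p[0])*(y-p[1])/(q[1]-p[1]))
        res.append([x[0]-min(xs),x[1]-max(xs)])
    print(n,'body edge dx L,R',np.median(res,0),len(res))
    th=np.linspace(0,6.283,40)
    for nm,m,zr in(('brass',br,.0),('ring',gr,-.025)):
        p=proj(n,[O+[0,0,zr]])[0]; x0,y0=int(p[0])-12,int(p[1])-(2 if nm=='brass' else 8)
        w=m[y0*4:(y0+(12 if nm=='brass' else 16))*4,x0*4:(x0+25)*4]; ys,xs=np.where(w)
        print(nm,'bbox x',(xs.min()-1.5)/4+x0,(xs.max()-1.5)/4+x0,'y',(ys.min()-1.5)/4+y0,(ys.max()-1.5)/4+y0,'axis pred',proj(n,[O-[0,0,.0125],O-[0,0,.025]])[:,0])
    # nozzle: grey rows print
    tip=proj(n,[t-[0,0,.1065]])[0]; print('tip pred',tip)
    x0,y0=int(tip[0])-8,int(tip[1])-10
    print('x0,y0',x0,y0); print(im[y0:y0+16,x0:x0+18].max(2)); print((H[y0:y0+16,x0:x0+18,1]))
E
python3 meas.py
```

```text
t 21.1 tcp [ 0.59 -0.03  0.22] yaw 2.9 tilt 0.02 w 0.019204753298467096 [-0.2 -0.2 -2. ]
(0.587, -0.0325, 0.2165, 2.9) -> [ 0.08 -0.02  0.1 ] 0.0
side body edge dx L,R [ 1.01 -0.03] 14
brass bbox x 291.125 299.875 y 178.625 188.375 axis pred [295.45 295.6 ]
ring bbox x 288.625 303.125 y 183.875 190.625 axis pred [295.45 295.6 ]
tip pred [295.41 176.2 ]
x0,y0 287 166
[[185 185 185 186 186 185 141 104 102  99  90 107 141 174 178 159 151 150]
 [185 185 186 185 185 184 144 105 100 100  91 113 169 184 177 162 149 147]
 [185 186 188 186 187 186 154 112 100 100  90 118 169 184 179 161 136 130]
 [185 187 186 184 185 186 162 118 100  99  90 133 173 184 184 165 136 126]
 [185 185 186 186 187 187 180 130 100 100  89 140 177 185 181 173 141 127]
 [186 186 184 186 186 186 186 139 104  99  87 159 182 184 184 182 154 136]
 [184 183 182 182 184 184 186 149 112  99  91 158 183 183 181 180 181 172]
 [184 183 183 185 185 185 185 156 116  97 101 164 184 180 178 180 184 183]
 [186 185 187 187 187 185 184 162 121  97 102 163 183 183 180 179 181 183]
 [186 185 187 186 186 185 185 184 137  98 112 165 183 18
[... 3596 characters left out ...]
 22  21  21  21  21  21]
 [ 22  21  21  21  19  19  18  13  12   8  20  22  21  19  20  21  19  19]
 [ 19  21  19  19  19  21  20  16  14  12  20  20  21  22  21  22  21  21]
 [ 21  23  21  21  21  23  23  39  46  39  26  19  23  20  21  21  22  22]
 [ 22  21  21  21  19  23  42  83  94  85  68  31  22  22  19  20  21  19]
 [ 21  21  17  21  28  39  81 115 122 126 120  65  36  28  19  22  22  21]
 [ 21  19  21  30  55  85 126 132 115 131 142 120  79  56  33  20  21  20]
 [ 22  19  28  55  92 117 140 142 138 138 144 141 130  99  72  36  22  22]
 [ 21  26  54  92 110 137 146 138 143 148 144 143 137 116 117  68  23  22]
 [ 21  39  90 115 116 140 142 144 142 144 146 144 143 115 125 109  36  21]]
```

The numeric profiles put the nozzle tip about +0.9 px (side) and +0.5 px (scene) off the fitting axis. That is about −3.5 mm in x and +0.4 mm in y, so I'll correct it and re-measure.

Request:
{"api": "move_arm", "payload": {"rows": [0.2,0,0,0,0.35,0.05,0,0,0.35,0.05,0.1,0,0.35,0.05,0.1,0,0.35,0.05,0.1,0,0.35,0.05,0.1,0]}}

```text
clock: 22.45
tcp_pos: [0.5896, -0.033, 0.2163]
orientation: [3.141, 0.08, 0.0]
contact_force: [0.7, 1.1, -3.1]
grip_width: 0.0194
gripper_force: 58.8
```

```bash
python3 - <<'E'
from h import *
np.set_printoptions(precision=2,suppress=True,linewidth=150)
go([])
t=r.get_obs()['tcp_pos']
for n in('side','scene'):
    im=np.mean([r.grab_frame(n).astype(float) for _ in range(8)],0); u=im.astype('uint8'); cv2.imwrite(f'pics/{n}10.png',u)
    S=cv2.cvtColor(u,cv2.COLOR_BGR2HSV)[...,1].astype(int)
    tip=proj(n,[t-[0,0,.1065]])[0]; x0,y0=int(tip[0])-8,int(tip[1])-6
    print(n,x0,y0,tip,proj(n,[(.587,-.0325,.1)])); print(im.max(2)[y0:y0+12,x0:x0+18].astype(int)); print(S[y0:y0+12,x0:x0+18])
E
```

```text
t 22.45 tcp [ 0.59 -0.03  0.22] yaw 2.91 tilt 0.0 w 0.019390592870919016 [ 0.7  1.1 -3.1]
side 286 170 [294.59 176.14] [[295.29 179.59]]
[[185 185 184 187 186 187 187 140 103 101  91 134 174 184 185 183 173 140]
 [185 186 185 184 187 186 186 148 111  99  90 138 173 183 183 183 181 153]
 [184 185 183 182 182 183 184 158 117 100  90 158 183 182 183 181 181 180]
 [185 184 185 184 183 184 186 164 119  99  91 161 184 183 181 179 181 184]
 [185 186 186 187 188 185 185 183 137  98 102 162 182 183 182 180 179 181]
 [186 185 187 186 186 186 184 185 143 103  99 160 183 184 182 181 180 179]
 [185 185 185 186 185 184 185 184 153 117 120 167 185 183 183 181 181 181]
 [185 185 185 185 184 184 183 182 172 154 172 182 183 182 179 181 181 181]
 [185 185 184 185 184 182 181 180 169 163 163 172 180 182 183 182 183 182]
 [184 185 185 184 184 183 178 173 125  85  87 136 163 178 183 182 182 183]
 [182 182 182 183 183 182 171 162 127  85  94 108 129 169 182 183 183 182]
 [182 183 182 183 182 181 181 151 137 136 134 121 122 163 181 182 181 182]]
[[ 45  47  47  48  45  46  46  36  15  15  14  40  47  44  47 
[... 1988 characters left out ...]
 21  21  19  19  21  21]
 [ 19  19  19  19  19  20  15  13  14  14  22  20  21  21  21  22  21  21]
 [ 21  19  21  21  19  19  21  15   9  30  26  22  21  21  22  20  22  22]
 [ 21  21  22  21  21  23  43  38  23  73  69  29  22  21  21  20  22  19]
 [ 21  21  19  19  29  39  82  77  54 114 121  68  37  26  21  19  22  21]
 [ 21  21  21  30  53  84 126 125 116 126 141 121  83  54  31  20  21  22]
 [ 21  19  30  55  90 122 140 140 141 139 144 141 128  96  73  33  18  22]
 [ 21  26  52  93 113 138 141 146 143 142 144 142 141 112 118  67  24  21]
 [ 19  37  92 118 116 139 142 142 143 143 143 143 141 115 126 107  38  20]
 [ 19  54 125 126 114 139 143 145 141 143 143 143 139 113 129 128  54  24]]
```

The tip now matches the fitting axis within about 0.2 px in both views (295.4 against 295.4, and 303.1 against 303.2), with the tip about 10 mm above. I'll let it settle, then hand in.

Request:
{"api": "move_arm", "payload": {"rows": [0,0,0,0,0,0,0,0,0,0,0,0,0,0,0,0,0,0,0,0,0,0,0,0,0,0,0,0,0,0,0,0]}}

```text
clock: 24.25
tcp_pos: [0.5896, -0.033, 0.2163]
orientation: [3.141, 0.08, -0.0]
contact_force: [-0.2, -0.3, -3.3]
grip_width: 0.0191
gripper_force: 58.8
```

```bash
python3 -c "
from h import *
o=r.get_obs();print(o['tcp_pos'],abs(o['qvel']).max(),o['gripper_force'],o['contact_force']); print(r.hand_in())"
```

```text
[ 0.58958654 -0.03304016  0.21628314] 0.0017662306637070335 58.8240122795105 [-0.24178835 -0.28160291 -3.2697388 ]
the job is handed in; nothing more can be done
None
```

I handed the job in at about 24 s, with no verdict reported back: the cartridge is fully home in the purifier and released, and the probe is held still and upright, its tip about 1 cm above the outlet and centred to within about 0.5 mm by my camera measurements.

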